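Demould the plaster tile onto the folding drying stand

ROBOT

A 6-joint arm with a two-finger parallel gripper is mounted at the origin on the work surface. World frame = base frame: x ahead of the robot, y to its left, z up, the work surface at z = 0. Lengths are in m, angles in rad, forces in N, time in s.
With the tool pointing down it reaches from about 0.35 to 0.85 m from the base axis. Payload 8.1 kg.
Tool frame: the origin (TCP) lies at the very end of the fingers, on their centre line; the grasp point (between the pads) lies pinch_z behind it (pinch_z is the distance from the TCP to the grasp point, in m); z points along the fingers, y is the line along which they close (so a half turn about z gives the same grasp; the last joint's range is limited). The gripper opens to 85 mm and grips with 20 to 120 N. Pads are 22 mm wide; open, the fingers measure 114 mm over their backs; the gripper's body (76 mm by 85 mm) begins 54 mm behind the grasp point. The pads swing forward as they close: fully open they stand 13 mm farther back than shut.
Start: joints at [1.171, 0.13, 1.488, -0, 1.523, -0.085], TCP at [0.186, 0.571, 0.231] pointing down, gripper open.
Joint ranges: [-2.96, 2.96], [-0.89, 2.26], [0.02, 2.5], [-1.34, 4.48], [0, 2.73], [-2.66, 2.66]. Speed limits (rad/s): [2.39, 2.39, 2.79, 3.14, 3.14, 3.14].

INTERFACE

Orientations are given as a rotation vector (axis times angle).
In Python, from workcell import sense, snapshot, finish_job, pinch_z gives the robot as it stands.
- The arm moves only by the tool servo_tool, never from a script. Its argument "commands" is a list that holds one entry, the list of rows, each a list of 5 numbers: the opening in per cent of the stroke, from 0 (shut) to 100 (fully open), then the shift along the tool's x, y, z in m, then the turn about the tool's z in degrees. In form: [[[grip, x, y, z, turn], ...]]. A call has 1 to 5 rows; each row is the pose to reach, as a shift and turn from the pose commanded when the call began, along the tool's axes at that moment; what a row does not reach only later rows make up. A row lasts 1/12 s, in which the tool goes at most 41.7 mm and 7.16 degrees, less where a joint would pass 70% of its speed; a pose out of reach is approached as far as the arm can. A call with a gripper value outside its range is refused whole. The fingers move at their own pace and stop on an object; the grip force is fixed at half the most. Time passes only in rows, so rows that repeat a pose let the fingers close. It gives the time, the measured TCP pose, the force, the opening and the grip force at its end, in the units of the state.
- sense(): the state, without advancing time (a new reading comes with each control period).
- snapshot(name): name is "side" or "top"; returns a dict with "img" (480x640x3 uint8, red, green, blue), "fov_y" (degrees; the focal length in pixels is half the picture's height over the tangent of half this angle, whatever the lens; pixels are square), "cx", "cy" (the principal point, pixels), "R" (3x3) and "t" (3): a world point X has camera coordinates R X + t. Camera axes: x right, y down, z forward; pixel columns grow to the right and rows downward; lengths in m; the calibration is good to about 2 mm. A picture is of the moment at which its call begins. There is no depth.
- finish_job(): hands the job in; it is judged then, once.
The state is a dict: "t": time; "joints": joint angles; "joint_velocities": joint speeds; "tau": joint torques, N m; "ee_pos": TCP position; "orientation": TCP orientation; "contact_force": force on the tool from outside, world axes, zero at the start; "moment": the same for the moment, N m; "opening": finger opening in m; "grasp_force": force on a finger pad.
Only numpy, scipy, OpenCV 4.12 (cv2) and the standard library are available. Lean on these libraries where they do the work, as an engineer would, in place of code of your own. Each camera call takes 0.05 s, during which the arm holds its last target. There are 200 camera calls.

TASK

First swing the folding leg of the wooden drying stand all the way out until it clicks home. Then lift the plaster tile straight up out of the blue mould and set it down gently, without dropping it, flat on the stand: same side up, lengthwise along the opened leg, with one end resting on the rail and short of the red knob, and let go. Leave the mould and everything else on the counter where they are.

Things in the scene. Friction and masses are not known exactly. Their poses are not given: they have to be found in the camera images.
- casting: White plaster relief tile, 120 (x) x 60 (y) x 24 mm high, about 0.2 kg, raised flower and border on top. Origin: centre of underside. Its lower half is slightly smaller (114 x 55 mm). It starts in the mould, underside on the cavity floor, its x along the mould's x, its top 2 mm proud of the rim.
- mould: Open blue plastic mould, loose, 170 (x) x 150 (y) x 30 mm high, 0.9 kg. Origin: centre of underside. Cavity 124 x 64 mm, floor 8 mm above the counter. Midway along each long side a finger notch, 44 mm wide (x), runs from cavity to outer edge, floor also at 8 mm, so fingers can take the tile across its 60 mm width. Four brass dowels 5 mm above the rim at x = +-73, y = +-60.
- stand: Drying stand fixed to the counter, light wood on dark steel feet. Origin: on the leg's upright hinge axis, at counter height; z up. Rail 20 mm wide along y (y = -70 to 170 mm) at x = -22 mm, top 50 mm above the counter. The leg turns about the origin: folded it points to +y beside the rail, opened to +x, square to the rail. Only the leg's knob rises above 50 mm.
- stand_rest (a point): The point of the stand above which the middle of the tile's underside should lie: 35 mm from the hinge axis along the opened leg (stand frame x = 35, y = 0, z = 50 mm, at the height of the top of rail and leg). Axes as the stand's.
- leg (a joint): Leg angle, rad: 0 folded (points to stand +y), 1.57 fully out at its stop (stand +x); clockwise from above. Wooden bar 20 mm wide, top 50 mm above counter, 158 mm long. Takes about 0.3 N at the knob, stays where left; from 1.1 to about 1.42 a spring plunger resists (about 1 N at the knob), then it snaps on to the stop and is held there (1 N).
- leg_knob (a point): Point on the axis of the upright red knob near the leg's tip, 150 mm from the hinge axis and 75 mm above the counter. The knob is a round pin 16 mm in diameter, from 50 to 90 mm above the counter, to be pushed or gripped from above.
- tape: Bystander: yellow roll of tape, 90 mm across, 25 mm high, lying flat. Origin: centre of its underside.
- knife: Bystander: flat spatula 170 mm long with a 65 mm wide blade, lying on the counter beyond the mould. Origin: underside, near its middle.
- marker_a: Bystander: upright paint marker with red cap, 23 mm across, 115 mm high, standing on the robot's side of the stand. Origin: centre of its underside.
- marker_b: Bystander: upright paint marker with turquoise cap, 23 mm across, 115 mm high, standing on the robot's side of the stand. Origin: centre of its underside.
- paint_b: Bystander: upright paint bottle with blue cap, 50 mm across, 130 mm high, near left of the work area. Origin: centre of its underside.
- primer: Bystander: white jar with black cap, 72 mm across, 75 mm high, near right. Origin: centre of its underside.

How it is judged:
On the way, in this order (a step that is already met when the one before it is completed fails the run):
1. the leg is swung fully out and held by its detent (value of joint leg above 1.5 rad), for 0.2 s.
2. the tile is held in the fingers, clear above the mould (z of casting in the frame of mould above 0.04 m and contact force between casting and mould below 0.05 N and contact force between the fingers and casting above 0.5 N), for 0.1 s.
3. the tile is lowered onto the stand in the fingers: still held when within 8 mm of rail and leg (horizontal distance between casting and stand_rest below 0.035 m and z of casting in the frame of stand_rest between -0.005 and 0.008 m and contact force between the fingers and casting above 0.5 N).
At the end, for the whole second after the job is handed in: Leg out in its detent (over 1.5 rad); tile at rest, released, flat and same side up on rail and leg (height within 4 mm), its middle within 25 mm along and 20 mm across the leg of stand_rest, lengthwise within 0.2 rad; mould flat and within 30 mm of its start (value of joint leg above 1.5 rad and x of casting in the frame of stand_rest between -0.025 and 0.025 m and y of casting in the frame of stand_rest between -0.02 and 0.02 m and z of casting in the frame of stand_rest between -0.004 and 0.004 m and angle between the x axis of casting and the x axis of stand_rest, either way round below 0.2 rad and angle between each of casting, mould's own z axis and vertical below 0.05 rad and linear speed of casting below 0.02 m/s and distance of mould from where it was at the start of the episode below 0.03 m); the robot touches nothing.
It fails at once if the mould is moved by more than 30 mm or picked up with the tile (distance of mould from where it was at the start of the episode above 0.03 m or angle between mould's own z axis and vertical above 0.2 rad).
It fails at once if a bystander is pushed by more than 30 mm or knocked over (distance of any of tape, knife, marker_a, marker_b, paint_b, primer from where it was at the start of the episode above 0.03 m or angle between any of marker_a, marker_b, paint_b, primer's own z axis and vertical above 0.5 rad).
It also fails if it takes over 64 s, if anything falls off the work surface, if the arm or the gripper's body presses on something with over 40 N, if the wrist force passes 120 N, or if a joint passes its speed limit or range.

## Working session

There is one attempt and no reset: what is moved stays moved. The work goes in short steps, Python scripts to look and compute and a tool call to move; the robot and the scene stay as the last step left them, time stands still between calls to the robot, and variables do not carry over. Pictures are saved under pics/ and viewed, at most 10 in all, crops included, and the job is handed in when it is done.

Besides the shell and the picture viewer there is one more tool, called after "Request:" in YAML: its name, and indented under it one key for each argument. servo_tool: Moves the arm, as the interface text tells. Its arguments: {"type":"object","properties":{"commands":{"type":"array"}},"required":["commands"]}

```bash
mkdir -p pics
python3 - <<'E'
from workcell import sense,snapshot,pinch_z
import cv2,numpy as np
print(pinch_z); s=sense(); print({k:np.round(v,3) for k,v in s.items()})
for n in("top","side"):
    d=snapshot(n); cv2.imwrite(f"pics/{n}0.png",d["img"][:,:,::-1]); print(n,d["fov_y"],d["cx"],d["cy"],np.round(d["R"],4).tolist(),np.round(d["t"],4))
E
```

```text
0.0187
{'t': np.float64(0.0), 'joints': array([ 1.171,  0.131,  1.489, -0.   ,  1.523, -0.085]), 'joint_velocities': array([-0.   , -0.001, -0.   , -0.001,  0.001, -0.002]), 'tau': array([-1.0000e-03, -5.6940e+01, -5.0055e+01, -0.0000e+00,  1.5000e-02,
        0.0000e+00]), 'ee_pos': array([0.186, 0.57 , 0.23 ]), 'orientation': array([-4.920e-01, -3.102e+00,  3.000e-03]), 'contact_force': array([ 0.396, -0.38 , -0.426]), 'moment': array([-0.011,  0.011, -0.004]), 'grasp_force': np.float64(0.0), 'opening': np.float64(0.086)}
top 57.131138451667894 318.79406148406446 240.51301449733532 [[-0.0065, -1.0, 0.0005], [-0.9766, 0.0063, -0.2152], [0.2151, -0.0019, -0.9766]] [9.000e-04 4.789e-01 9.496e-01]
side 57.92168728171724 316.9102499300109 239.71716150546973 [[0.9996, -0.0262, -0.004], [-0.0167, -0.5071, -0.8617], [0.0205, 0.8615, -0.5074]] [-0.4806  0.0746  1.0182]
```

View pics/top0.png

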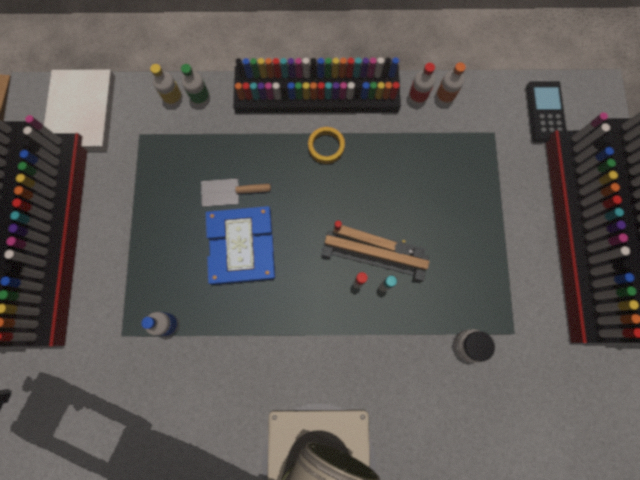

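View pics/side0.png

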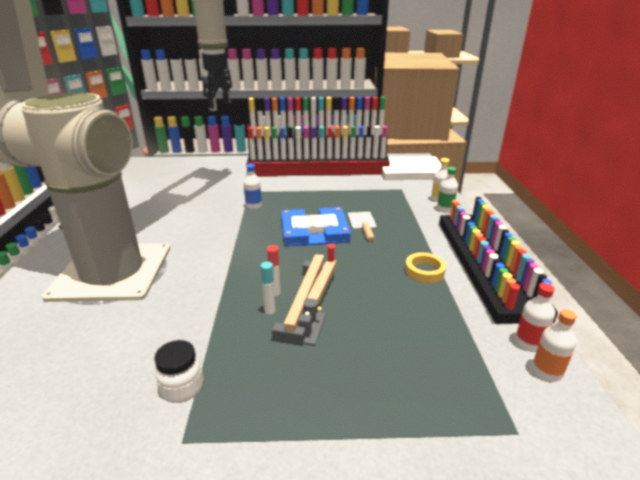

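The top view shows the mould at about (240,245) with the tile's long axis vertical. The rail runs from (327,241) to (427,266), the folded leg lies above it with its red knob at (338,225), and the markers are at (360,280) and (389,284). I'll zoom in to pick points.

```bash
cat > h.py <<'E'
import numpy as np,cv2
from workcell import sense,snapshot
def px2w(d,u,v,z):
    f=240/np.tan(np.radians(d["fov_y"]/2)); R=np.array(d["R"]);t=np.array(d["t"])
    r=R.T@np.array([(u-d["cx"])/f,(v-d["cy"])/f,1]); c=-R.T@t
    return c+r*(z-c[2])/r[2]
def w2px(d,X):
    f=240/np.tan(np.radians(d["fov_y"]/2)); p=np.array(d["R"])@X+np.array(d["t"]); return f*p[0]/p[2]+d["cx"],f*p[1]/p[2]+d["cy"]
E
python3 - <<'E'
from h import *
im=cv2.imread("pics/top0.png")
a=cv2.resize(im[195:300,195:295],None,fx=5.6,fy=5.6,interpolation=cv2.INTER_CUBIC)
cv2.imwrite("pics/c1.png",cv2.convertScaleAbs(a,alpha=1.4))
a=cv2.resize(im[210:300,315:440],None,fx=6.4,fy=6.4,interpolation=cv2.INTER_CUBIC)
cv2.imwrite("pics/c2.png",cv2.convertScaleAbs(a,alpha=1.4))
E
```

```text
(no output)
```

View pics/c1.png

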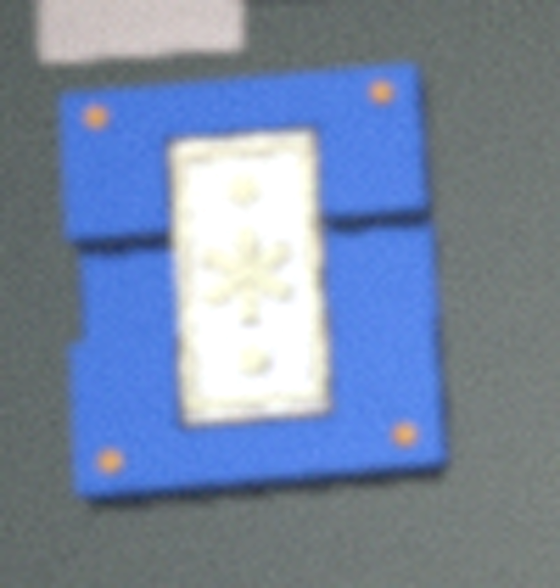

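View pics/c2.png

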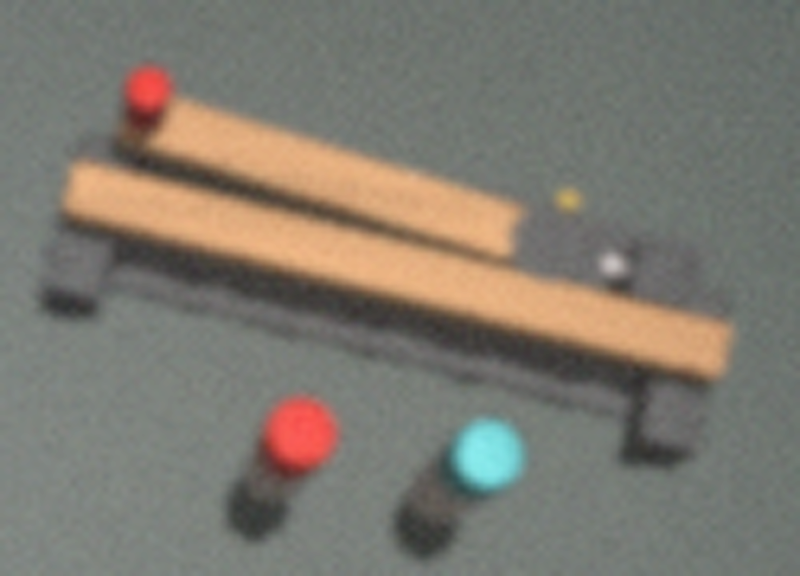

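The tile corners in crop 1 are (170,140), (313,130), (328,412) and (183,424), and all four dowels are visible. In crop 2 the rail corners are (77,160), (733,322), (722,380) and (63,218), with the knob top at (149,87).

Run:
```python
from h import *
d=snapshot("top")
A=lambda x,y,z:px2w(d,195+(x+.5)/5.6-.5,195+(y+.5)/5.6-.5,z)
B=lambda x,y,z:px2w(d,315+(x+.5)/6.4-.5,210+(y+.5)/6.4-.5,z)
r=lambda a:np.round(a,4)
dw=np.array([A(*p,.035) for p in((95,117),(380,92),(403,435),(110,461))])
print("dowel c",r(dw.mean(0)),"sizes",[r(np.linalg.norm(dw[i]-dw[i-1])) for i in range(4)])
t=np.array([A(*p,.032) for p in((170,140),(313,130),(328,412),(183,424))])
ax=t[:2].mean(0)-t[2:].mean(0); dx=dw[:2].mean(0)-dw[2:].mean(0)
print("tile c",r(t.mean(0)),np.linalg.norm(ax),"yaw deg",np.degrees(np.arctan2(ax[1],ax[0])),np.degrees(np.arctan2(dx[1],dx[0])))
rl=np.array([B(*p,.05) for p in((77,160),(63,218),(722,380),(733,322))])
a,b=rl[:2].mean(0),rl[2:].mean(0); print("rail",r(a),r(b),np.linalg.norm(a-b))
y=(a-b)/np.linalg.norm(a-b); x=np.array([y[1],-y[0],0])
c=(a+b)/2; o=c-y*.05+x*.022
k=B(149,87,.09); print("x axis",r(x),"yaw",np.degrees(np.arctan2(x[1],x[0])),"hinge",r(o),"rest",r(o+.035*x),"knob meas",r(k),"pred",r(o+.15*y), "open knob",r(o+.15*x))
print("mk",r(B(301,434,.115)),r(B(488,455,.115)))
s=sense(); from scipy.spatial.transform import Rotation as Ro
print(r(s["ee_pos"]),r(Ro.from_rotvec(s["orientation"]).as_matrix()))
```

```text
dowel c [0.4769 0.1828 0.035 ] sizes [np.float64(0.1453), np.float64(0.1193), np.float64(0.1455), np.float64(0.119)]
tile c [0.4771 0.1827 0.032 ] 0.12006365392717536 yaw deg 4.6186353326397995 4.949960949644706
rail [ 0.4826 -0.0175  0.05  ] [ 0.4227 -0.2482  0.05  ] 0.2383057556604347
x axis [ 0.9679 -0.2512  0.    ] yaw -14.548788527590833 hinge [ 0.4614 -0.1868  0.05  ] rest [ 0.4953 -0.1956  0.05  ] knob meas [ 0.5094 -0.0444  0.09  ] pred [ 0.4991 -0.0416  0.05  ] open knob [ 0.6066 -0.2244  0.05  ]
mk [ 0.3856 -0.0909  0.115 ] [ 0.3784 -0.1516  0.115 ]
[0.1856 0.5701 0.2305] [[-9.508e-01  3.097e-01 -6.000e-04]
 [ 3.097e-01  9.508e-01 -1.400e-03]
 [ 1.000e-04 -1.500e-03 -1.000e+00]]
```

Request:
servo_tool:
  commands:
    - [[100,-0.025,-0.0242,0,0],[100,-0.05,-0.0484,0,0],[100,-0.075,-0.0726,0,0],[100,-0.1,-0.0968,0,0],[100,-0.125,-0.121,0,0]]

```text
t: 0.57
ee_pos: [0.2674, 0.4152, 0.2308]
orientation: [-0.492, -3.103, 0.001]
contact_force: [0.3, -0.5, 0.2]
opening: 0.0852
grasp_force: 0.0
```

Request:
servo_tool:
  commands:
    - [[100,-0.025,-0.0242,0,0],[100,-0.05,-0.0484,0,0],[100,-0.075,-0.0726,0,0],[100,-0.1,-0.0968,0,0],[100,-0.125,-0.121,0,0]]

```text
t: 0.98
ee_pos: [0.3488, 0.2614, 0.2311]
orientation: [0.492, 3.103, -0.0]
contact_force: [0.1, -0.6, 0.4]
opening: 0.0854
grasp_force: 0.0
```

Request:
servo_tool:
  commands:
    - [[100,-0.025,-0.0242,0,0],[100,-0.05,-0.0484,0,0],[100,-0.075,-0.0726,0,0],[100,-0.1,-0.0968,0,0],[100,-0.125,-0.121,0,0]]

```text
t: 1.4
ee_pos: [0.4303, 0.1076, 0.2312]
orientation: [0.492, 3.103, 0.0]
contact_force: [0.8, 0.7, -0.1]
opening: 0.0851
grasp_force: 0.0
```

Request:
servo_tool:
  commands:
    - [[60,-0.025,-0.0242,0,0],[60,-0.05,-0.0484,0,0],[60,-0.075,-0.0726,0,0],[60,-0.1,-0.0968,0,0],[60,-0.123,-0.121,0,0]]

```text
t: 1.82
ee_pos: [0.5099, -0.0457, 0.231]
orientation: [-0.493, -3.102, -0.0]
contact_force: [-0.3, 0.2, -0.5]
opening: 0.051
grasp_force: 0.0
```

Request:
servo_tool:
  commands:
    - [[45,0,0,0,6],[45,0,0,0,12],[45,0,0,0,18],[45,0,0,0,24],[45,0,0,0,30]]

```text
t: 2.23
ee_pos: [0.5092, -0.044, 0.2309]
orientation: [-1.286, -2.865, 0.0]
contact_force: [0.7, 0.8, 0.8]
opening: 0.0386
grasp_force: 0.0
```

Request:
servo_tool:
  commands:
    - [[45,0,0,0,6],[45,0,0,0,12],[45,0,0,0,18],[45,0,0,0,24],[45,0,0,0,30]]

```text
t: 2.65
ee_pos: [0.5092, -0.0438, 0.2309]
orientation: [-1.984, -2.435, 0.0]
contact_force: [-0.4, 1.0, 0.5]
opening: 0.0383
grasp_force: 0.0
```

Request:
servo_tool:
  commands:
    - [[45,0,0,0,6],[45,0,0,0,12],[45,0,0,0,18],[45,0,0,0,24],[45,0,0,0,30.6]]

```text
t: 3.07
ee_pos: [0.5092, -0.0438, 0.231]
orientation: [-2.556, -1.826, 0.001]
contact_force: [-0.5, 0.1, -0.3]
opening: 0.0385
grasp_force: 0.0
```

Request:
servo_tool:
  commands:
    - [[30,0,0,0.035,0],[30,0,0,0.07,0],[30,0,0,0.105,0],[30,0,0,0.14,0],[30,0,0,0.172,0]]

```text
t: 3.48
ee_pos: [0.5086, -0.0437, 0.0571]
orientation: [-2.551, -1.832, 0.001]
contact_force: [-0.1, -0.6, -0.4]
opening: 0.0258
grasp_force: 0.0
```

Run:
```python
from h import *
for n,p in(("top",(425,200)),("side",(320,250))):
    d=snapshot(n); im=d["img"][:,:,::-1]; u,v=map(int,w2px(d,sense()["ee_pos"]))
    c=cv2.resize(im[v-50:v+50,u-66:u+66],(396,300),interpolation=cv2.INTER_CUBIC); print(u,v)
    a=c if n=="top" else np.hstack([a,c])
cv2.imwrite("pics/k1.png",a); print(sense()["ee_pos"],sense()["contact_force"],sense()["opening"])
```

```text
336 229
327 258
[ 0.50404576 -0.04288968  0.05306981] [-1.18099199  0.64855857 -1.11983087] 0.025713048104457164
```

View pics/k1.png

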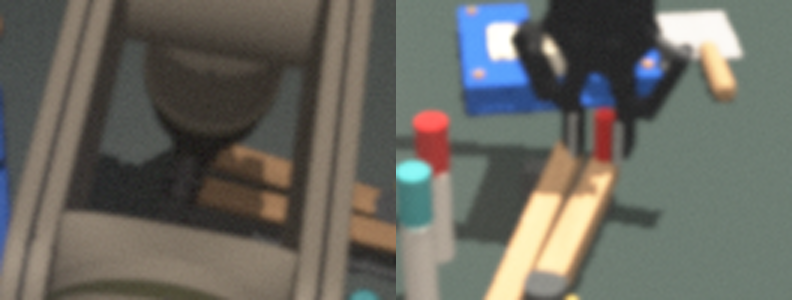

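The side view shows the red knob between the fingers, just above the leg and nearer the forward finger. I'll start swinging it along the arc.

Request:
servo_tool:
  commands:
    - [[30,-0.0008,0.0157,-0.004,6],[30,-0.0033,0.0312,-0.004,12],[30,-0.0073,0.0464,-0.004,18],[30,-0.013,0.061,-0.004,24],[30,-0.0201,0.075,-0.004,30]]

```text
t: 4.0
ee_pos: [0.576, -0.0873, 0.066]
orientation: [2.941, 1.102, 0.003]
contact_force: [-0.1, -0.1, -0.8]
opening: 0.026
grasp_force: 0.2
```

```bash
cat >> h.py <<'E'
from scipy.spatial.transform import Rotation as Ro
H=np.array([.4614,-.1868])
def st():
    s=sense(); M=Ro.from_rotvec(s["orientation"]).as_matrix(); p=s["ee_pos"]
    print("pos",np.round(p,4),"yaw y",round(np.degrees(np.arctan2(M[1,1],M[0,1])),1),"F",np.round(s["contact_force"],1),"op",s["opening"].round(4),"gf",s["grasp_force"].round(1),"t",s["t"].round(2))
    q=p[:2]-H; print("hinge ang",np.degrees(np.arctan2(q[1],q[0])),"r",np.hypot(*q)); return s,M
def togo(x,y,z,yaw):
    s,M=st(); d=M.T@(np.array([x,y,z])-s["ee_pos"]); now=np.degrees(np.arctan2(M[1,1],M[0,1]))
    print("shift",np.round(d,4),"turn",round(-((yaw-now+180)%360-180),1))
E
python3 -c "
from h import *
st()"
```

```text
Traceback (most recent call last):
  File "h.py", line 13, in st
    print("pos",np.round(p,4),"yaw y",round(np.degrees(np.arctan2(M[1,1],M[0,1])),1),"F",np.round(s["contact_force"],1),"op",s["opening"].round(4),"gf",s["grasp_force"].round(1),"t",s["t"].round(2))
                                                                                                                             ^^^^^^^^^^^^^^^^^^
AttributeError: 'float' object has no attribute 'round'
```

Request:
servo_tool:
  commands:
    - [[30,-0.0008,0.0157,0.002,6],[30,-0.0033,0.0312,0.002,12],[30,-0.0073,0.0464,0.002,18],[30,-0.013,0.061,0.002,24],[30,-0.0201,0.075,0.002,30]]

```text
t: 4.42
ee_pos: [0.6103, -0.1573, 0.0641]
orientation: [3.126, 0.303, 0.004]
contact_force: [-0.0, -0.0, 0.3]
opening: 0.0259
grasp_force: 0.2
```

```bash
sed -i 's/s\["opening"\].round(4)/round(float(s["opening"]),4)/;s/s\["grasp_force"\].round(1)/round(float(s["grasp_force"]),1)/;s/s\["t"\].round(2)/round(float(s["t"]),2)/' h.py; python3 -c "
from h import *
st()"
```

```text
pos [ 0.6103 -0.1573  0.0641] yaw y -78.9 F [-0.  -0.   0.3] op 0.0259 gf 0.2 t 4.42
hinge ang 11.199563416896375 r 0.15174231564667615
```

Request:
servo_tool:
  commands:
    - [[30,-0.0008,0.0157,0.002,6],[30,-0.0033,0.0312,0.002,12],[30,-0.0073,0.0464,0.002,18],[30,-0.0119,0.0586,0.002,23],[30,-0.0176,0.0704,0.002,28]]

```text
t: 4.83
ee_pos: [0.6064, -0.2303, 0.0622]
orientation: [3.107, -0.461, 0.004]
contact_force: [0.2, 0.5, 0.0]
opening: 0.0252
grasp_force: 0.2
```

Request:
servo_tool:
  commands:
    - [[30,0,0,0,0],[30,0,0,0,0]]

```text
t: 5.0
ee_pos: [0.6061, -0.2298, 0.0616]
orientation: [3.108, -0.454, 0.003]
contact_force: [0.2, -0.2, -0.3]
opening: 0.0256
grasp_force: 0.0
```

Run:
```python
from h import *
st()
d=snapshot("side"); im=d["img"][:,:,::-1]; u,v=map(int,w2px(d,sense()["ee_pos"]))
print(u,v); cv2.imwrite("pics/k2.png",cv2.resize(im[v-75:v+75,u-120:u+80],(800,600),interpolation=cv2.INTER_CUBIC))
```

```text
pos [ 0.6061 -0.2298  0.0616] yaw y -106.6 F [ 0.2 -0.2 -0.3] op 0.0256 gf 0.0 t 5.0
hinge ang -16.534286548218862 r 0.1509379428637815
387 308
```

View pics/k2.png

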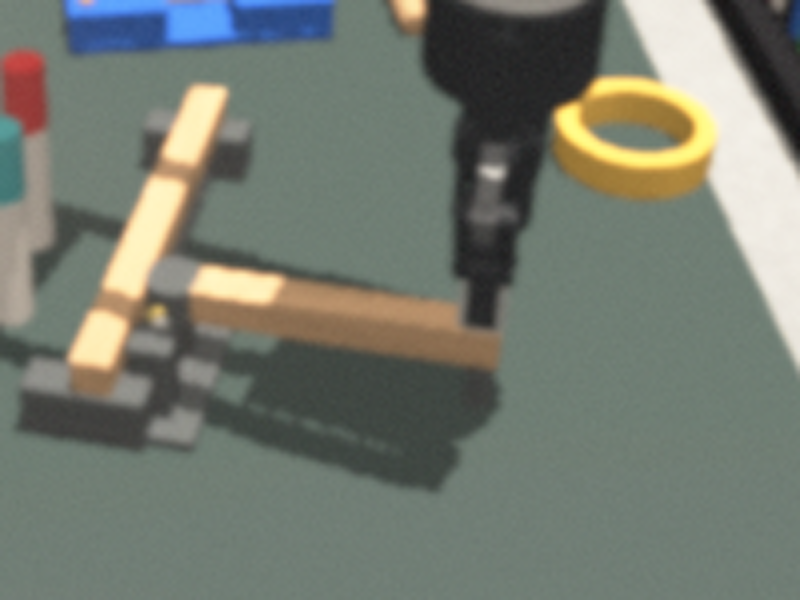

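The leg now stands out to about square with the rail. I'll push a little further to confirm it is against the stop.

Request:
servo_tool:
  commands:
    - [[30,0,0.003,0,0],[30,0,0.006,0,0],[30,0,0.006,0,0]]

```text
t: 5.3
ee_pos: [0.6051, -0.2314, 0.0605]
orientation: [-3.105, 0.449, -0.003]
contact_force: [3.9, 13.5, 5.4]
opening: 0.0257
grasp_force: 7.2
```

```bash
python3 -c "
from h import *
st()"
```

```text
pos [ 0.6051 -0.2314  0.0605] yaw y -106.5 F [ 3.9 13.5  5.4] op 0.0257 gf 7.2 t 5.3
hinge ang -17.22202980302557 r 0.15048539813810524
```

It is against the stop, with 14 N of reaction. I'll centre the fingers on the knob and lift clear.

Request:
servo_tool:
  commands:
    - [[30,0,-0.009,0,0],[30,0,-0.009,0,0],[30,0,-0.009,0,0]]

```text
t: 5.55
ee_pos: [0.6061, -0.2257, 0.0595]
orientation: [3.108, -0.452, -0.0]
contact_force: [-0.8, -0.0, 0.6]
opening: 0.0257
grasp_force: 0.0
```

Request:
servo_tool:
  commands:
    - [[30,0,0,-0.03,0],[30,0,0,-0.06,0],[30,0,0,-0.09,0],[30,0,0,-0.12,0],[30,0,0,-0.14,0]]

```text
t: 5.97
ee_pos: [0.6067, -0.2271, 0.2031]
orientation: [3.107, -0.454, 0.005]
contact_force: [0.3, -0.5, 0.6]
opening: 0.0258
grasp_force: 0.0
```

Request:
servo_tool:
  commands:
    - [[100,0,0,0,-5],[100,0,0,0,-10],[100,0,0,0,-16],[100,0,0,0,-21.3]]

```text
t: 6.3
ee_pos: [0.6058, -0.2267, 0.1995]
orientation: [3.138, 0.136, -0.0]
contact_force: [0.0, 0.7, -0.5]
opening: 0.0728
grasp_force: 0.0
```

```bash
python3 -c "
from h import *
togo(.477,.1827,.2,-85.2)"
```

```text
pos [ 0.6058 -0.2267  0.1995] yaw y -85.0 F [ 0.   0.7 -0.5] op 0.0728 gf 0.0 t 6.3
hinge ang -15.450965503527804 r 0.14977482182813892
shift [-0.0928 -0.419  -0.0008] turn 0.2
```

Request:
servo_tool:
  commands:
    - [[100,-0.0062,-0.028,0,0],[100,-0.0124,-0.056,0,0],[100,-0.0186,-0.084,0,0],[100,-0.0248,-0.112,0,0],[100,-0.031,-0.14,0,0]]

```text
t: 6.72
ee_pos: [0.563, -0.0886, 0.1992]
orientation: [3.138, 0.127, -0.0]
contact_force: [0.7, -0.2, 0.7]
opening: 0.0854
grasp_force: 0.0
```

Request:
servo_tool:
  commands:
    - [[100,-0.0062,-0.028,0,0],[100,-0.0124,-0.056,0,0],[100,-0.0186,-0.084,0,0],[100,-0.0248,-0.112,0,0],[100,-0.031,-0.14,0,0]]

```text
t: 7.13
ee_pos: [0.5209, 0.0486, 0.1994]
orientation: [3.138, 0.128, 0.0]
contact_force: [0.9, 0.0, -0.1]
opening: 0.0856
grasp_force: 0.0
```

Request:
servo_tool:
  commands:
    - [[100,-0.0062,-0.028,0,0],[100,-0.0124,-0.056,0,0],[100,-0.0186,-0.084,0,0],[100,-0.0248,-0.112,0,0],[100,-0.031,-0.139,0,0]]

```text
t: 7.55
ee_pos: [0.4788, 0.1847, 0.1995]
orientation: [3.138, 0.128, 0.001]
contact_force: [0.2, -0.6, 0.2]
opening: 0.0854
grasp_force: 0.0
```

Request:
servo_tool:
  commands:
    - [[100,0,0,0,0],[100,0,0,0,0],[100,0,0,0,0]]

```text
t: 7.8
ee_pos: [0.4795, 0.1834, 0.1993]
orientation: [3.138, 0.129, 0.0]
contact_force: [0.2, -0.4, 0.5]
opening: 0.0853
grasp_force: 0.0
```

Run:
```python
from h import *
togo(.477,.1827,.075,-85.2)
d=snapshot("top"); im=d["img"][:,:,::-1]
print(w2px(d,np.array([.6066,-.2244,.09])))
hsv=cv2.cvtColor(im,cv2.COLOR_BGR2HSV)
m=((hsv[:,:,0]<8)|(hsv[:,:,0]>172))&(hsv[:,:,1]>150)&(hsv[:,:,2]>100)
n,l,s,c=cv2.connectedComponentsWithStats(m.astype(np.uint8))
print([(s[i,4],c[i].round(1)) for i in range(1,n) if 300<c[i][0]<450 and 150<c[i][1]<320])
cv2.imwrite("pics/t2.png",im[120:340,180:460])
```

```text
pos [0.4795 0.1834 0.1993] yaw y -85.3 F [ 0.2 -0.4  0.5] op 0.0853 gf 0.0 t 7.8
hinge ang 87.20818511787698 r 0.3705915518595448
shift [-0.0025  0.0003  0.1243] turn -0.1
(np.float64(417.12154735211976), np.float64(180.89863866893174))
[(np.int32(29), array([417.1, 181.4])), (np.int32(77), array([361.3, 277.6]))]
```

The knob is at (417,181), exactly where an opened leg predicts. Next I'll descend onto the tile.

Request:
servo_tool:
  commands:
    - [[100,-0.0025,0,0.03,0],[100,-0.0025,0,0.06,0],[100,-0.0025,0,0.09,0],[100,-0.0025,0,0.12,0],[100,-0.0025,0,0.14,0]]

```text
t: 8.27
ee_pos: [0.4757, 0.1818, 0.0563]
orientation: [3.138, 0.125, -0.004]
contact_force: [0.1, -0.3, 0.1]
opening: 0.0858
grasp_force: 0.0
```

Request:
servo_tool:
  commands:
    - [[100,0,0,0.012,0],[100,0,0,0.024,0],[100,0,0,0.034,0],[100,0,0,0.034,0]]

```text
t: 8.6
ee_pos: [0.4762, 0.1831, 0.0239]
orientation: [3.138, 0.127, -0.003]
contact_force: [-0.5, -0.0, -0.7]
opening: 0.0856
grasp_force: 0.0
```

Run:
```python
from h import *
togo(.477,.1827,.006,-85.2)
d=snapshot("side"); im=d["img"][:,:,::-1]; u,v=map(int,w2px(d,sense()["ee_pos"]))
cv2.imwrite("pics/g1.png",cv2.resize(im[v-75:v+45,u-80:u+80],(800,600),interpolation=cv2.INTER_CUBIC))
```

```text
pos [0.4762 0.1831 0.0239] yaw y -85.4 F [-0.5 -0.  -0.7] op 0.0856 gf 0.0 t 8.6
hinge ang 87.71166027471413 r 0.3701735298287433
shift [0.0008 0.0004 0.0179] turn -0.2
```

View pics/g1.png

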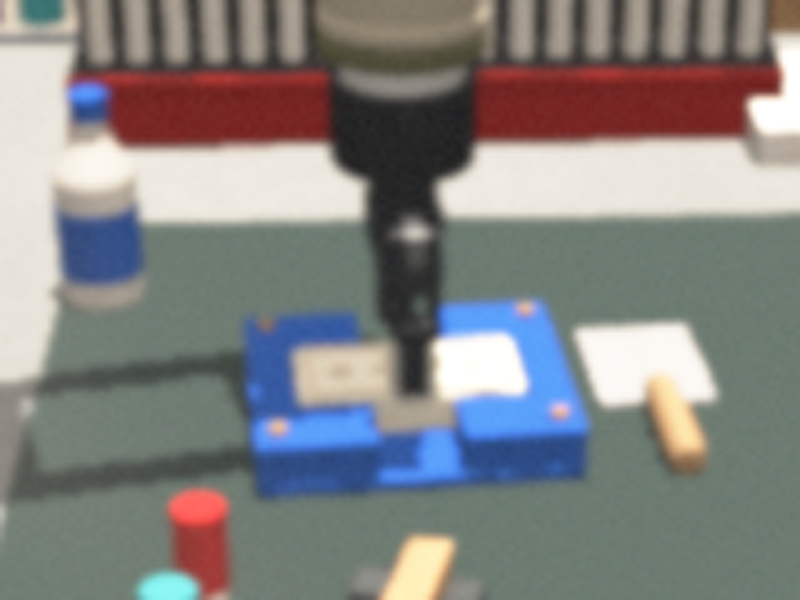

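The near finger, with its tip at about (413,398), is centred over the notch at (415,440) and clear of everything. I'll go down and close.

Request:
servo_tool:
  commands:
    - [[100,0.001,0,0.006,0],[100,0.001,0,0.012,0],[100,0.001,0,0.018,0],[100,0.001,0,0.018,0]]

```text
t: 8.98
ee_pos: [0.4771, 0.1837, 0.0062]
orientation: [3.139, 0.128, -0.002]
contact_force: [-0.1, -0.4, -0.1]
opening: 0.0852
grasp_force: 0.0
```

Request:
servo_tool:
  commands:
    - [[50,0,0,0,0],[50,0,0,0,0],[50,0,0,0,0],[50,0,0,0,0],[50,0,0,0,0]]

```text
t: 9.4
ee_pos: [0.4782, 0.1837, 0.0079]
orientation: [3.139, 0.128, 0.001]
contact_force: [-1.3, -2.7, 5.1]
opening: 0.0584
grasp_force: 65.5
```

Request:
servo_tool:
  commands:
    - [[50,0,0,-0.006,0],[50,0,0,-0.014,0],[50,0,0,-0.024,0],[50,0,0,-0.036,0],[50,0,0,-0.05,0]]

```text
t: 9.82
ee_pos: [0.4775, 0.1839, 0.0583]
orientation: [-3.139, -0.128, 0.001]
contact_force: [0.2, -0.2, -2.1]
opening: 0.0592
grasp_force: 65.0
```

Request:
servo_tool:
  commands:
    - [[50,0,0,-0.02,0],[50,0,0,-0.045,0],[50,0,0,-0.07,0],[50,0,0,-0.09,0],[50,0,0,-0.09,0]]

```text
t: 10.23
ee_pos: [0.481, 0.1849, 0.1539]
orientation: [-3.137, -0.128, -0.015]
contact_force: [0.9, 0.2, -2.2]
opening: 0.0586
grasp_force: 65.2
```

Run:
```python
from h import *
togo(.4953,-.1956,.15,-104.5)
d=snapshot("side"); im=d["img"][:,:,::-1]; u,v=map(int,w2px(d,sense()["ee_pos"]))
cv2.imwrite("pics/g2.png",cv2.resize(im[v-75:v+75,u-100:u+100],(800,600),interpolation=cv2.INTER_CUBIC))
```

```text
pos [0.481  0.1849 0.1539] yaw y -85.3 F [ 0.9  0.2 -2.2] op 0.0586 gf 65.2 t 10.23
hinge ang 86.98341369097972 r 0.37223353346749777
shift [-0.0167  0.3804  0.003 ] turn 19.2
```

View pics/g2.png

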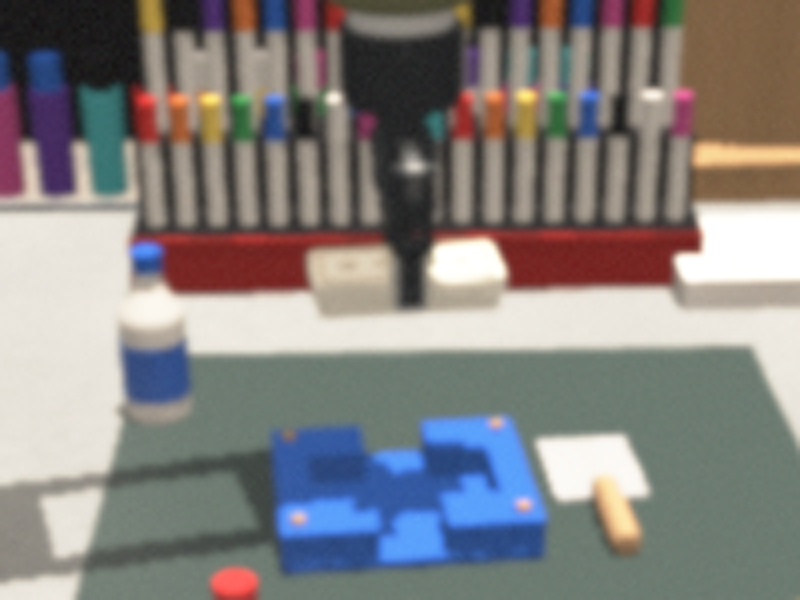

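The tile is held level with its relief up, clear of the mould, and the mould hasn't moved. I'll carry it to the stand.

Request:
servo_tool:
  commands:
    - [[50,-0.001,0.02,0,0],[50,-0.002,0.045,0,0],[50,-0.003,0.07,0,0],[50,-0.004,0.1,0,0],[50,-0.005,0.13,0,0]]

```text
t: 10.7
ee_pos: [0.4822, 0.053, 0.1459]
orientation: [-3.139, -0.129, 0.003]
contact_force: [1.2, -1.0, -2.4]
opening: 0.059
grasp_force: 65.3
```

Request:
servo_tool:
  commands:
    - [[50,-0.001,0.03,0,0],[50,-0.002,0.06,0,0],[50,-0.003,0.09,0,0],[50,-0.004,0.115,0,0],[50,-0.005,0.14,0,0]]

```text
t: 11.12
ee_pos: [0.4887, -0.0873, 0.1459]
orientation: [-3.138, -0.127, 0.003]
contact_force: [0.1, -0.1, -2.5]
opening: 0.0588
grasp_force: 65.3
```

Request:
servo_tool:
  commands:
    - [[50,-0.002,0.025,0,0],[50,-0.003,0.05,0,0],[50,-0.004,0.075,0,0],[50,-0.005,0.095,0,0],[50,-0.006,0.11,0,0]]

```text
t: 11.53
ee_pos: [0.4917, -0.1976, 0.1458]
orientation: [-3.138, -0.126, 0.003]
contact_force: [0.7, -0.3, -3.3]
opening: 0.0587
grasp_force: 65.3
```

Request:
servo_tool:
  commands:
    - [[50,0,0,0,4],[50,0,0,0,9],[50,0,0,0,14],[50,0,0,0,19],[50,0,0,0,19]]

```text
t: 11.95
ee_pos: [0.4918, -0.1958, 0.1458]
orientation: [-3.115, 0.399, 0.003]
contact_force: [-0.4, 0.5, -2.5]
opening: 0.0586
grasp_force: 65.4
```

```bash
python3 -c "
from h import *
togo(.4953,-.1956,.06,-104.5)"
```

```text
pos [ 0.4918 -0.1958  0.1458] yaw y -104.6 F [-0.4  0.5 -2.5] op 0.0586 gf 65.4 t 11.95
hinge ang -16.41831056140038 r 0.03172900823047157
shift [ 0.0035 -0.001   0.0858] turn -0.1
```

Request:
servo_tool:
  commands:
    - [[50,0.0035,-0.001,0.02,0],[50,0.0035,-0.001,0.04,0],[50,0.0035,-0.001,0.06,0],[50,0.0035,-0.001,0.075,0],[50,0.0035,-0.001,0.082,0]]

```text
t: 12.37
ee_pos: [0.4941, -0.1948, 0.0618]
orientation: [-3.116, 0.387, 0.008]
contact_force: [-0.2, 0.4, -3.4]
opening: 0.0586
grasp_force: 65.4
```

Request:
servo_tool:
  commands:
    - [[50,0,0,0.003,0],[50,0,0,0.006,0],[50,0,0,0.006,0],[50,0,0,0.006,0]]

```text
t: 12.7
ee_pos: [0.497, -0.1964, 0.0602]
orientation: [3.117, -0.391, 0.002]
contact_force: [-0.3, 0.4, -2.9]
opening: 0.0589
grasp_force: 65.4
```

Run:
```python
from h import *
togo(.4953,-.1956,.05,-104.5)
d=snapshot("side"); im=d["img"][:,:,::-1]; u,v=map(int,w2px(d,sense()["ee_pos"]))
cv2.imwrite("pics/p1.png",cv2.resize(im[v-60:v+60,u-80:u+80],(800,600),interpolation=cv2.INTER_CUBIC))
```

```text
pos [ 0.497  -0.1964  0.0602] yaw y -104.3 F [-0.3  0.4 -2.9] op 0.0589 gf 65.4 t 12.7
hinge ang -15.094383258890726 r 0.036880065799717025
shift [-0.0019 -0.0004  0.0102] turn 0.2
```

View pics/p1.png

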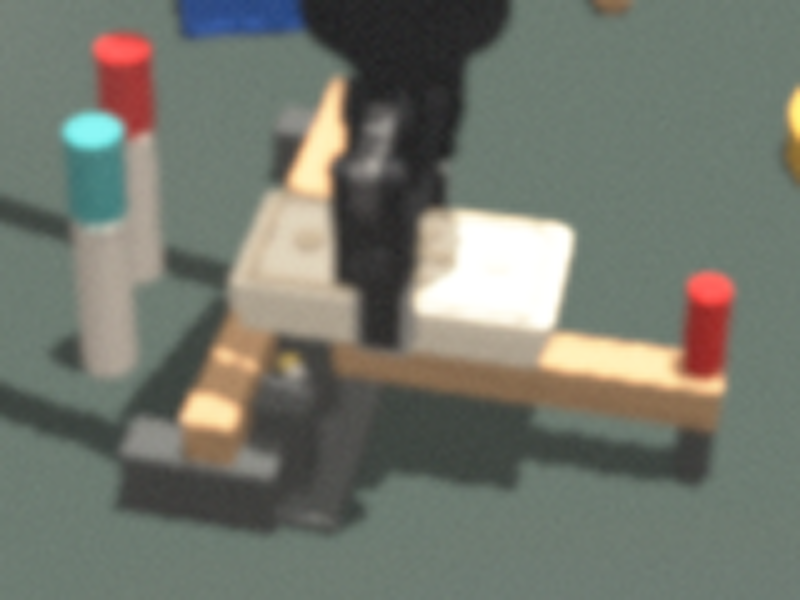

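The tile sits just above the rail and leg, aligned, with the knob at (710,325) well clear of its end. I'll lower it in small steps until it touches.

Request:
servo_tool:
  commands:
    - [[50,-0.001,0,0.002,0],[50,-0.001,0,0.004,0],[50,-0.001,0,0.006,0],[50,-0.001,0,0.006,0],[50,-0.001,0,0.006,0]]

```text
t: 13.17
ee_pos: [0.4952, -0.1958, 0.0531]
orientation: [-3.117, 0.392, 0.001]
contact_force: [0.1, 0.3, -2.3]
opening: 0.0588
grasp_force: 65.4
```

Request:
servo_tool:
  commands:
    - [[50,0,0,0.001,0],[50,0,0,0.002,0],[50,0,0,0.002,0]]

```text
t: 13.42
ee_pos: [0.4953, -0.1958, 0.0511]
orientation: [-3.117, 0.392, 0.0]
contact_force: [-0.3, -0.7, -2.7]
opening: 0.0587
grasp_force: 65.4
```

Request:
servo_tool:
  commands:
    - [[50,0,0,0.001,0],[50,0,0,0.0015,0],[50,0,0,0.0015,0]]

```text
t: 13.67
ee_pos: [0.4954, -0.1959, 0.0499]
orientation: [3.117, -0.392, 0.0]
contact_force: [-0.6, 0.7, -1.7]
opening: 0.0586
grasp_force: 65.5
```

Request:
servo_tool:
  commands:
    - [[50,0,0,0.001,0],[50,0,0,0.001,0],[50,0,0,0.001,0]]

```text
t: 13.92
ee_pos: [0.4956, -0.196, 0.0499]
orientation: [3.117, -0.392, 0.001]
contact_force: [-4.2, 1.8, 8.6]
opening: 0.0585
grasp_force: 66.5
```

It's in contact with 9 N upward. Releasing.

Request:
servo_tool:
  commands:
    - [[75,0,0,0,0],[85,0,0,0,0],[100,0,0,0,0],[100,0,0,0,0],[100,0,0,0,0]]

```text
t: 14.33
ee_pos: [0.4954, -0.1959, 0.0488]
orientation: [3.117, -0.392, 0.0]
contact_force: [0.6, -0.1, -0.2]
opening: 0.0852
grasp_force: 0.0
```

Request:
servo_tool:
  commands:
    - [[100,0,0,-0.015,0],[100,0,0,-0.035,0],[100,0,0,-0.06,0],[100,0,0,-0.09,0],[100,0,0,-0.12,0]]

```text
t: 14.75
ee_pos: [0.4948, -0.1956, 0.1694]
orientation: [-3.117, 0.392, 0.002]
contact_force: [1.2, 0.1, 0.6]
opening: 0.0854
grasp_force: 0.0
```

Request:
servo_tool:
  commands:
    - [[100,0,-0.03,-0.01,0],[100,0,-0.06,-0.02,0],[100,0,-0.09,-0.03,0],[100,0,-0.12,-0.03,0],[100,0,-0.14,-0.03,0]]

```text
t: 15.17
ee_pos: [0.531, -0.058, 0.1999]
orientation: [-3.117, 0.391, -0.003]
contact_force: [-0.4, 0.3, -0.1]
opening: 0.0852
grasp_force: 0.0
```

Request:
servo_tool:
  commands:
    - [[100,0,-0.02,0,0],[100,0,-0.04,0,0],[100,0,-0.05,0,0],[100,0,-0.05,0,0],[100,0,-0.05,0,0]]

```text
t: 15.58
ee_pos: [0.5423, -0.0119, 0.1986]
orientation: [3.117, -0.39, -0.001]
contact_force: [0.2, 0.3, -0.6]
opening: 0.0854
grasp_force: 0.0
```

Run:
```python
from h import *
st()
a=[]
for n in("top","side"):
    d=snapshot(n); im=d["img"][:,:,::-1]; u,v=map(int,w2px(d,np.array([.53,-.2,.06])))
    a.append(cv2.resize(im[v-60:v+60,u-80:u+80],(400,300),interpolation=cv2.INTER_CUBIC))
    if n=="top":
        o=np.array([u-80,v-60]); e=np.array([.9679,-.2512]);q=np.array([.2512,.9679])
        print([((np.array(w2px(d,np.r_[H+e*(35+s)/1e3+q*r/1e3,.074]))-o)*2.5).round() for s,r in((-60,30),(60,30),(60,-30),(-60,-30))])
        print((np.array(w2px(d,np.array([.6066,-.2244,.09])))-o)*2.5)
cv2.imwrite("pics/f.png",np.hstack(a))
```

```text
pos [ 0.5423 -0.0119  0.1986] yaw y -104.3 F [ 0.2  0.3 -0.6] op 0.0854 gf 0.0 t 15.58
hinge ang 65.1751462773263 r 0.19271712202605681
[array([154., 240.]), array([182., 114.]), array([247., 130.]), array([220., 257.])]
[230.30386838  59.74659667]
```

View pics/f.png

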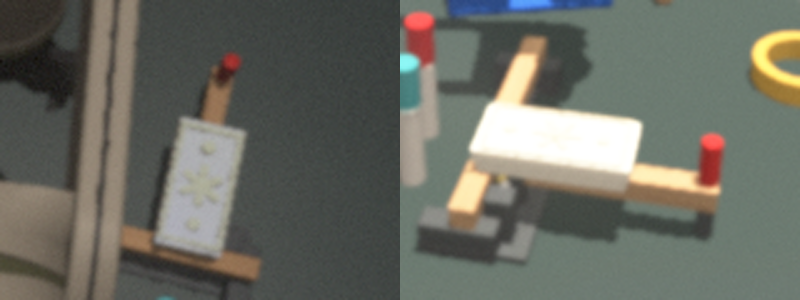

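The tile lies flat on the rail and leg. Its corners at about (155,243), (182,118), (245,130) and (220,257) are within 2 mm of the targets, and the knob is at (230,64). Handing in.

```bash
python3 -c "
from workcell import finish_job
print(finish_job())"
```

```text
the job is handed in; nothing more can be done
None
```

The leg is swung out against its stop, the tile lies flat, relief up, on the rail and leg within about 2 mm of the target and is released, and the job is handed in at about 16 s of robot time; no verdict came back.

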